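Open the stamp-ink jar

TASK

Get the stamp ink ready for refilling the pad: push the ink caddy's open tray fully home until it clicks in, so that the jar standing in it is braced, then unscrew the jar's tight black cap anticlockwise (seen from above) while it stays down on the neck, until the threads let go. Lift it off and finish while still holding it, level, one to three centimetres clear above the jar's mouth; the jar must stay down in its well, the tray home, and the other things on the desk where they are.

Things in the scene. Friction and masses are not known exactly. Their poses are not given: they have to be found in the camera images.
- tray (a joint): How far the tray (drawer of the caddy) is pushed in from its outermost position, in m: 0 fully out, 0.072 fully home; it starts fully out. About 1 N of friction; a spring detent 15 mm before home resists with about 10 N, then the tray snaps home against a rigid stop.
- tray_front (a point): Centre of the outer face of the brass push plate (44 x 10 mm) on the tray's wooden front panel (110 mm wide, 30 mm tall). Its +x axis is the direction in which the tray is pushed home, z is up. The point is 18 mm above the desk, the panel's top edge 30 mm. The jar's near side stands 89 mm behind this point.
- jar: Square amber glass jar, 58 x 58 mm, body 46 mm tall, with a round neck, 66 mm tall without cap; about 0.45 kg. Origin at the centre of its underside, z up. Stands loose in a square well of the tray (60 mm wide, walls 26 mm high, floor 16 mm above the desk) that keeps it from turning and rides with the tray, 118 mm behind point tray_front along its +x.
- jar_mouth (a point): Centre of the jar's mouth: the rim of the neck, 66 mm above the jar's underside, z up. A sprung rubber seal (30 mm across) in the mouth presses up on the cap with about 20 N.
- cap_center (a point): Centre (half-way up) of the black ribbed round screw cap with a red disc and a small white index mark on top: 56 mm diameter, 30 mm tall, 50 g, z up. Grip it by its sides, at any angle. Screwed on, this point is 69 mm above the jar's underside, 3 mm above point jar_mouth; a gap of 8 mm separates cap and jar body below it. Its +x points to the index mark.
- cap: The same cap; origin at the centre of its underside. Its turn about z from the jar's x: 0 is tight (hard stop against clockwise); it starts at 0 to 0.15 rad. Anticlockwise from above takes 0.2 to 0.3 Nm; the lugs come free at about 1.05 rad (60 degrees), the seal then lifts it up to 4 mm if let rise; hard stop at 1.75 rad. Lifting before it is free lifts the jar.
- stamp_pad: Red flat stamp pad box, 65 x 88 x 15 mm; origin at the centre of its underside. A bystander: leave it alone.
- rubber_stamp_1: Rubber stamp with a brown wooden handle, 24 x 48 x 66 mm; origin at the centre of its underside. A bystander: leave it alone.
- rubber_stamp_2: Rubber stamp with a black handle, 24 x 48 x 66 mm; origin at the centre of its underside. A bystander: leave it alone.
- eraser: Blue and white eraser, 21 x 52 x 12 mm; origin at the centre of its underside. A bystander: leave it alone.
- notebook: Black notebook lying flat, 148 x 110 x 16 mm; origin at the centre of its underside. A bystander: leave it alone.
- binder_clip_1: Black binder clip, 32 x 31 x 43 mm; origin at the centre of its underside. A bystander: leave it alone.
- ball_pen: Grey ball pen, 13 x 132 x 14 mm; origin at the centre of its underside. A bystander: leave it alone.
There are look-alikes about, which are no part of the job. What is shaped like the cap but blue, green or purple is not meant.

How it is judged (in metres and radians):
On the way, in this order (a step that is already met when the one before it is completed fails the run):
1. the tray is pushed home and seated at its detent, the cap still screwed on (value of joint tray above 0.069 m and z of cap_center in the frame of jar_mouth below 0.01 m and angle between the x axis of cap_center and the x axis of jar, either way round below 0.6 rad), for 0.2 s.
2. the cap has been unscrewed, on the neck, to where the threads let go (value of joint tray above 0.069 m and angle between the x axis of cap_center and the x axis of jar, either way round above 0.95 rad and z of cap_center in the frame of jar_mouth below 0.012 m), for 0.1 s.
At the end, for the whole second after the job is handed in: Tray home (within 3 mm of its stop), jar down in its well (raised under 5 mm, tilted under 0.1 rad); the gripper holds the cap still, level (0.17 rad), touching only the fingers, underside 2 to 37 mm above the rim and within 15 mm of its axis (value of joint tray above 0.069 m and z of jar in the frame of tray_front below 0.003 m and angle between jar's own z axis and vertical below 0.1 rad and z of cap_center in the frame of jar_mouth between 0.02 and 0.055 m and horizontal distance between cap_center and jar_mouth below 0.015 m and angle between cap_center's own z axis and vertical below 0.17 rad and contact force between cap and the fingers above 1 N and contact force between cap and jar below 0.05 N and linear speed of each of cap, jar below 0.02 m/s); the arm keeps its last pose, push and grip.
It fails at once if the jar is lifted out of its seat or tipped (z of jar in the frame of tray_front above 0.006 m or angle between jar's own z axis and vertical above 0.25 rad).
It fails at once if a bystander is disturbed (moved more than 25 mm) (distance of any of stamp_pad, rubber_stamp_1, rubber_stamp_2, eraser, notebook, binder_clip_1, ball_pen from where it was at the start of the episode above 0.025 m).
It also fails if it takes over 54 s, if anything falls off the work surface, if the arm or the gripper's body presses on something with over 40 N, if the wrist force passes 120 N, or if a joint passes its speed limit or range.

ROBOT

A 6-joint arm with a two-finger parallel gripper is mounted at the origin on a cart in front of the work surface, level with it; the furniture and walls round the work are solid. World frame = base frame: x ahead of the robot, y to its left, z up, the work surface at z = 0. Lengths are in mm, angles in rad, forces in N, time in s.
With the tool pointing down it reaches from about 300 to 950 mm from the base axis. Payload 3.1 kg.
Tool frame: the origin (TCP) lies midway between the tips of the shut fingers; the grasp point (between the pads) lies arm.grasp_offset behind it (arm.grasp_offset is the distance from the TCP to the grasp point, in mm); z points along the fingers, y is the line along which they close (so a half turn about z gives the same grasp; the last joint's range is limited). The gripper opens to 85 mm and grips with 20 to 120 N. Pads are 22 mm wide; open, the fingers measure 114 mm over their backs; the gripper's body (76 mm by 85 mm) begins 54 mm behind the grasp point. The pads swing forward as they close: fully open they stand 13 mm farther back than shut.
Start: joints at [1.043, 0.308, 1.634, -0, 1.2, -0.07], TCP at [276.26, 560.636, 231.272] pointing down, gripper open.
Joint ranges: [-3.06, 3.06], [-0.79, 1.96], [0.05, 2.63], [-1.19, 4.34], [0.05, 2.64], [-2.94, 2.94]. Speed limits (rad/s): [2.79, 2.79, 3.14, 3.14, 3.14, 3.14].

INTERFACE

Orientations are given as [roll, pitch, yaw] about the fixed x, y, z axes, in that order (R = Rz(yaw) Ry(pitch) Rx(roll)).
In Python, from rig import arm, viewer gives the robot as it stands.
- The arm moves only by the shell command python3 -m pendant 'ROWS' [FORCE]. ROWS is JSON, a list of rows, each a list of 7 numbers: the shift along the world's x, y, z in m, then the turn, a rotation vector about the world's x, y, z in degrees, then the finger opening in m, from 0 to 0.0854. A call has 1 to 12 rows; each row is the pose to reach, as a shift and turn from the pose commanded when the call began; what a row does not reach only later rows make up. A row lasts 1/10 s, in which the tool goes at most 50 mm and 8.59 degrees, less where a joint would pass 70% of its speed; a pose out of reach is approached as far as the arm can. A call with a gripper value outside its range is refused whole. The fingers move at their own pace and stop on an object; FORCE is the grip in N (left out, the last holds). Time passes only in rows, so rows that repeat a pose let the fingers close. It gives the time, the measured TCP pose, the force, the opening and the grip force at its end, in the units of the state.
- arm.read_state(): the state, without advancing time (a new reading comes with each control period).
- viewer.snapshot(name): name is "scene" or "top" or "wrist"; returns a dict with "pixels" (400x640x3 uint8, blue, green, red), "fov_y" (degrees; the focal length in pixels is half the picture's height over the tangent of half this angle, whatever the lens; pixels are square), "cx", "cy" (the principal point, pixels), "distortion" ([k1, k2, p1, p2, k3] as OpenCV has them; the pictures are not rectified), "rvec" (rotation vector, rad) and "tvec" (3), from world to camera coordinates, as OpenCV has them; the wrist camera has in their place "tool_from_camera" (4x4, takes a point from camera to tool coordinates, whose origin is the TCP and whose axes are the flange's). Camera axes: x right, y down, z forward; pixel columns grow to the right and rows downward; lengths in mm; the calibration is good to about 2 mm. A picture is of the moment at which its call begins: read the wrist's pose just before it. There is no depth.
- arm.job_done(): hands the job in; it is judged then, once.
The state is a dict: "clock": time; "q": joint angles; "qvel": joint speeds; "joint_efforts": joint torques, N m; "tool_pos": TCP position; "ee_rot": TCP orientation; "ft_force": force on the tool from outside, world axes, zero at the start; "moment": the same for the moment, N m; "width": finger opening in mm; "grasp_force": force on a finger pad.
Only numpy, scipy, OpenCV 4.12 (cv2) and the standard library are available. Lean on these libraries where they do the work, as an engineer would, in place of code of your own. Each camera call takes 0.05 s, during which the arm holds its last target. There are 200 camera calls.

## Working session

There is one attempt and no reset: what is moved stays moved. The work goes in short steps, Python scripts to look and compute and a shell command to move; the robot and the scene stay as the last step left them, time stands still between calls to the robot, and variables do not carry over. Pictures are saved under pics/ and viewed, at most 10 in all, crops included, and the job is handed in when it is done.

```bash
mkdir -p pics
cat > h.py <<'E'
import numpy as np, cv2, pickle
from rig import arm, viewer
def snap(n,f):
    s=viewer.snapshot(n); cv2.imwrite('pics/%s.png'%f,np.asarray(s['pixels'])); pickle.dump({k:v for k,v in s.items()},open(f+'.pkl','wb')); return s
def K(s):
    f=200/np.tan(np.radians(s['fov_y'])/2); return np.array([[f,0,s['cx']],[0,f,s['cy']],[0,0,1.]])
def ray(s,uv,z):
    p=cv2.undistortPoints(np.array([[uv]],float),K(s),np.array(s['distortion'],float))[0,0]
    R=cv2.Rodrigues(np.array(s['rvec'],float))[0]; t=np.array(s['tvec'],float).ravel()
    d=R.T@np.array([p[0],p[1],1]); c=-R.T@t
    return c+d*(z-c[2])/d[2]
def proj(s,P):
    return cv2.projectPoints(np.array(P,float).reshape(-1,3),np.array(s['rvec'],float),np.array(s['tvec'],float),K(s),np.array(s['distortion'],float))[0].reshape(-1,2)
E
python3 - <<'E'
from h import *
print(arm.read_state(), arm.grasp_offset)
snap('top','top1');snap('scene','scene1')
E
```

```text
{'clock': 0.0, 'q': array([ 1.04330539e+00,  3.08965338e-01,  1.63520804e+00,  1.32668863e-05,
        1.19971283e+00, -6.96725107e-02]), 'qvel': array([ 0.0005797 ,  0.00086412, -0.00184716,  0.00039992, -0.00135931,
       -0.00056181]), 'joint_efforts': array([-4.57408560e-04, -4.15270865e+01, -2.76652801e+01, -1.71436618e-04,
        1.06830909e-02,  4.12789674e-06]), 'tool_pos': array([275.8303522 , 559.91247877, 230.06155486]), 'ee_rot': array([-3.13930553e+00, -1.71990653e-04,  2.68376920e+00]), 'ft_force': array([-0.12177329, -0.50528815,  0.14715133]), 'moment': array([ 0.00346827, -0.00865724, -0.00836715]), 'grasp_force': 0.0, 'width': 85.49771213582292} 18.700000000000003
```

View pics/top1.png

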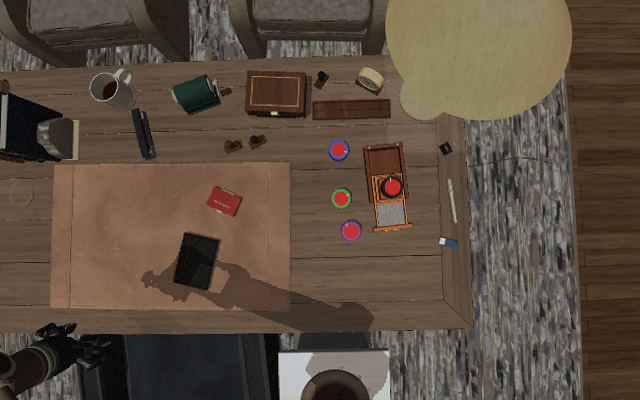

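View pics/scene1.png

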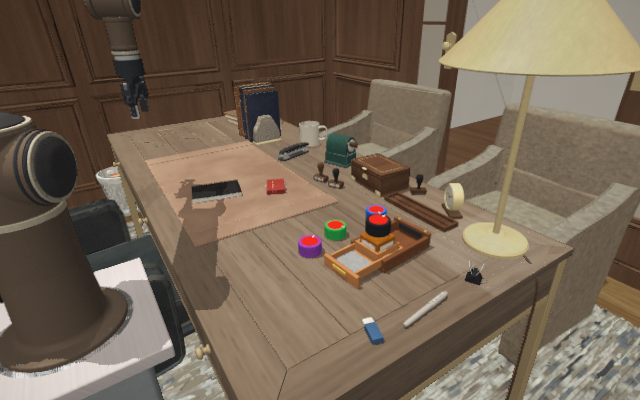

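The top view shows the open tray with its front panel near (392,228), the black cap with its red disc at (392,187), and the caddy housing beyond it. The blue, green and purple look-alikes stand to the left. Next I'll enlarge this area.

Run:
```python
from h import *
a=cv2.imread('pics/top1.png')[130:245,325:465]; a=cv2.resize(a,None,fx=5,fy=5,interpolation=cv2.INTER_CUBIC)
cv2.imwrite('pics/topc.png',a)
b=cv2.imread('pics/scene1.png')[195:295,290:440]; cv2.imwrite('pics/scenec.png',cv2.resize(b,None,fx=5,fy=5,interpolation=cv2.INTER_CUBIC))
```

```text
(no output)
```

View pics/topc.png

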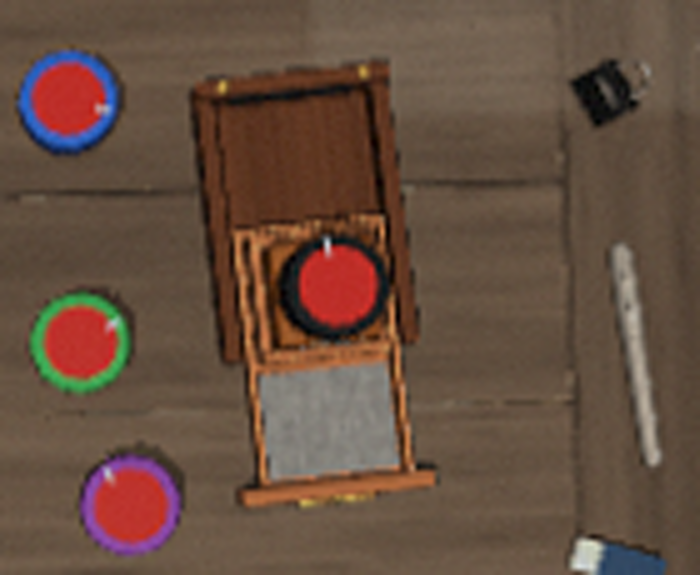

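View pics/scenec.png

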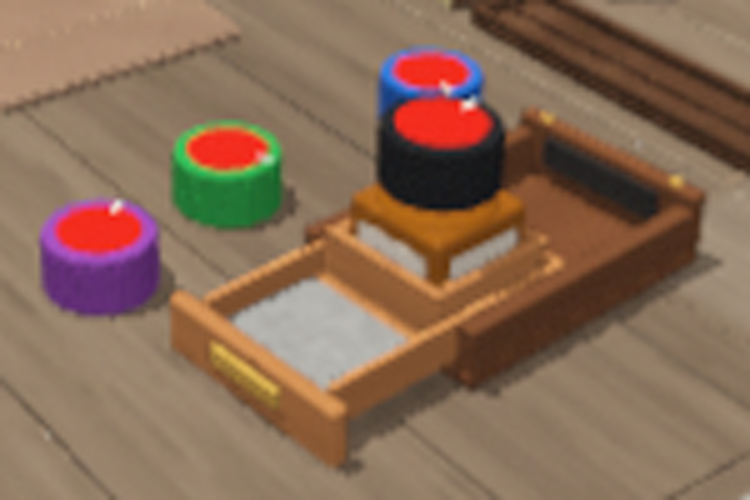

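The crops show the panel's outer top edge at (243,500)–(436,482) in the top view and (172,297)–(345,408) in the scene view. The brass plate centre is at (244,371) in the scene view. The red disc's centre is at (339,285) in the top view, with the index mark toward the housing (328,245).

Run:
```python
from h import *
T=pickle.load(open('top1.pkl','rb'));S=pickle.load(open('scene1.pkl','rb'))
t=lambda u,v,z:ray(T,(325+u/5,130+v/5),z).round(1)
s=lambda u,v,z:ray(S,(290+u/5,195+v/5),z).round(1)
print('top panel',t(243,500,30),t(436,482,30)); print('scene panel',s(172,297,30),s(345,408,30)); print('plate',s(244,371,18))
print('cap top',t(339,285,100),s(443,122,100),'mark',t(328,245,100),s(469,102,100))
print('house side L',t(193,90,32),t(230,360,32),'R',t(388,65,32),t(414,340,32)); print('look',t(131,505,30),t(81,342,30))
L,R=s(172,297,30),s(345,408,30)
for L,R in((L,R),(t(243,500,30),t(436,482,30))):
    d=(L-R)[:2];w=np.hypot(*d);d/=w; x=np.array([d[1],-d[0]]); m=((L+R)/2)[:2]; print(w,m,np.degrees(np.arctan2(x[1],x[0])),m+118*x)
```

```text
top panel [ 494.3 -122.5   30. ] [ 501.7 -231.6   30. ]
scene panel [ 493.7 -125.1   30. ] [ 508.7 -230.4   30. ]
plate [ 498.1 -174.3   18. ]
cap top [ 609.6 -168.3  100. ] [ 613.2 -166.4  100. ] mark [ 631.  -163.3  100. ] [ 634.8 -159.4  100. ]
house side L [ 727.6 -101.6   32. ] [ 573.3 -117.5   32. ] R [ 739.1 -213.2   32. ] [ 581.9 -221.8   32. ]
look [493.1 -59.4  30. ] [585.7 -33.8  30. ]
106.36301048766907 [ 501.2  -177.75] 8.107248035658033 [ 618.02068741 -161.10887644]
109.3506744377921 [ 498.   -177.05] 3.880296582937227 [ 615.72949793 -169.06468117]
```

```bash
python3 -m pendant '[[0.012,-0.045,0,0,0,-8,0],[0.024,-0.09,0,0,0,-16,0],[0.036,-0.135,0,0,0,-24,0],[0.048,-0.18,0,0,0,-32,0],[0.06,-0.225,0,0,0,-40,0],[0.072,-0.27,0,0,0,-48,0],[0.084,-0.315,0,0,0,-56,0],[0.096,-0.36,0,0,0,-64,0],[0.108,-0.405,0,0,0,-72,0],[0.12,-0.45,0,0,0,-80,0],[0.132,-0.495,0,0,0,-88,0],[0.144,-0.54,0,0,0,-96,0]]' && python3 -m pendant '[[0.01,-0.03,0,0,0,-8,0],[0.02,-0.06,0,0,0,-16,0],[0.03,-0.09,0,0,0,-24,0],[0.035,-0.12,0,0,0,-32,0],[0.04,-0.15,0,0,0,-40,0],[0.042,-0.18,0,0,0,-47,0],[0.044,-0.2,0,0,0,-52.5,0],[0.044,-0.2,0,0,0,-52.5,0],[0.044,-0.2,0,0,0,-52.5,0]]'
cat >> h.py <<'E'
def wsnap(f):
    st=arm.read_state(); s=dict(viewer.snapshot('wrist')); cv2.imwrite('pics/%s.png'%f,np.asarray(s['pixels']))
    from scipy.spatial.transform import Rotation as Ro
    M=np.eye(4);M[:3,:3]=Ro.from_euler('xyz',st['ee_rot']).as_matrix();M[:3,3]=st['tool_pos']
    C=np.linalg.inv(M@np.array(s['tool_from_camera'])); s['rvec']=cv2.Rodrigues(C[:3,:3])[0]; s['tvec']=C[:3,3]
    pickle.dump(s,open(f+'.pkl','wb')); return s
E
python3 -c "
from h import *
s=wsnap('w1'); print(arm.read_state()['q'])
print(ray(s,(320,200),0))"
```

```text
clock: 1.3
tool_pos: [420.1, 18.8, 231.2]
ee_rot: [3.142, -0.0, 1.002]
ft_force: [-0.1, 0.0, 0.9]
width: -0.2
grasp_force: 0.0
clock: 2.2
tool_pos: [463.7, -179.1, 230.7]
ee_rot: [-3.14, 0.001, 0.092]
ft_force: [0.6, -0.1, 0.5]
width: -0.4
grasp_force: 0.0
[-4.55607314e-01  6.07984746e-02  1.92835024e+00  6.46553094e-04
  1.15399246e+00  1.02180377e+00]
[ 421.67300958 -178.98124934    0.        ]
```

View pics/w1.png

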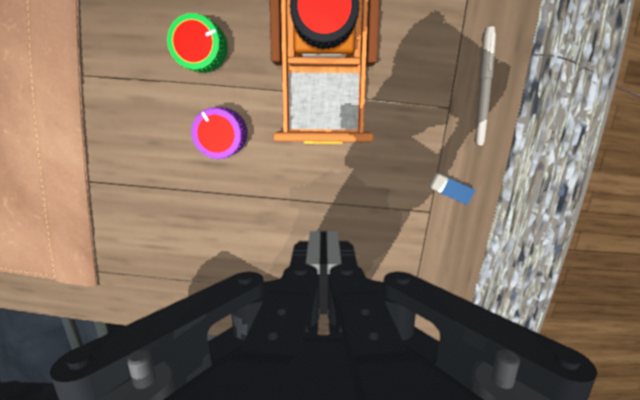

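The wrist view shows the tray almost square with the tool. The panel's outer edge runs (275,141)–(372,139), the brass plate is at (323,142), and the red disc is at about (325,8).

Run:
```python
from h import *
s=pickle.load(open('w1.pkl','rb'))
a,b=ray(s,(275,141),30),ray(s,(372,139.5),30); d=(a-b)[:2]
print(a,b,np.hypot(*d),np.degrees(np.arctan2(-d[0],d[1])),'mid',(a+b)/2,'plate',ray(s,(323,142),22),'disc',ray(s,(325,8),100))
p,q=ray(s,(282,0),30),ray(s,(368,0),30)
print('walls', ray(s,(271,62),32),ray(s,(274,0),32),ray(s,(375,62),32),ray(s,(381,0),32))
```

```text
[ 492.54023625 -123.59083755   30.        ] [ 503.93421982 -228.73775034   30.        ] 105.76245142472008 6.184582566743128 mid [ 498.23722804 -176.16429394   30.        ] plate [ 495.43767192 -175.90347401   22.        ] disc [ 609.03883854 -167.01308115  100.        ]
walls [ 573.05556532 -115.12186433   32.        ] [ 631.81378048 -114.56329504   32.        ] [ 582.91062393 -221.38358941   32.        ] [ 641.70458376 -220.01886374   32.        ]
```

```bash
python3 -m pendant '[[0,0,-0.045,0,0,0,0],[0,0,-0.09,0,0,0,0],[0,0,-0.135,0,0,0,0],[0,0,-0.18,0,0,0,0],[0,0,-0.205,0,0,0,0],[0,0,-0.217,0,0,0,0],[0.008,0.0005,-0.217,0,0,0,0],[0.015,0.001,-0.217,0,0,0,0],[0.02,0.002,-0.217,0,0,0,0],[0.024,0.0025,-0.217,0,0,0,0],[0.028,0.003,-0.217,0,0,0,0],[0.032,0.0035,-0.217,0,0,0,0]]' 40
```

```text
clock: 3.45
tool_pos: [497.0, -176.1, 15.0]
ee_rot: [3.141, -0.001, 0.092]
ft_force: [-1.7, 0.2, 0.1]
width: -0.1
grasp_force: 0.6
```

```bash
python3 -m pendant '[[0.004,0.0004,0,0,0,0,0],[0.008,0.0008,0,0,0,0,0],[0.012,0.0012,0,0,0,0,0],[0.016,0.0016,0,0,0,0,0],[0.02,0.002,0,0,0,0,0],[0.024,0.0024,0,0,0,0,0],[0.028,0.0028,0,0,0,0,0],[0.032,0.0032,0,0,0,0,0],[0.036,0.0036,0,0,0,0,0],[0.039,0.0039,0,0,0,0,0],[0.042,0.0042,0,0,0,0,0],[0.042,0.0042,0,0,0,0,0]]' && python3 -m pendant '[[0.002,0.0002,0,0,0,0,0],[0.004,0.0004,0,0,0,0,0],[0.006,0.0006,0,0,0,0,0],[0.008,0.0008,0,0,0,0,0],[0.01,0.001,0,0,0,0,0],[0.012,0.0012,0,0,0,0,0],[0.014,0.0014,0,0,0,0,0],[0.014,0.0014,0,0,0,0,0]]'
```

```text
clock: 4.65
tool_pos: [539.1, -171.6, 14.4]
ee_rot: [3.141, -0.001, 0.092]
ft_force: [-0.0, -0.1, -0.4]
width: -0.1
grasp_force: 0.0
clock: 5.45
tool_pos: [552.7, -170.1, 14.2]
ee_rot: [-3.141, -0.001, 0.092]
ft_force: [-0.1, -0.7, 0.2]
width: 0.1
grasp_force: 0.4
```

```bash
python3 -m pendant '[[0.001,0.0001,0,0,0,0,0],[0.002,0.0002,0,0,0,0,0],[0.003,0.0003,0,0,0,0,0],[0.004,0.0004,0,0,0,0,0],[0.005,0.0005,0,0,0,0,0],[0.005,0.0005,0,0,0,0,0]]'; python3 -m pendant '[[0.001,0.0001,0,0,0,0,0],[0.002,0.0002,0,0,0,0,0],[0.003,0.0003,0,0,0,0,0],[0.003,0.0003,0,0,0,0,0]]';python3 -m pendant '[[0.001,0.0001,0,0,0,0,0],[0.002,0.0002,0,0,0,0,0],[0.002,0.0002,0,0,0,0,0]]'
```

```text
clock: 6.05
tool_pos: [554.7, -169.9, 14.1]
ee_rot: [-3.141, 0.006, 0.093]
ft_force: [-7.2, -2.6, 4.6]
width: 0.2
grasp_force: 4.0
clock: 6.45
tool_pos: [554.8, -169.8, 14.0]
ee_rot: [-3.14, 0.012, 0.094]
ft_force: [-14.6, -3.8, 10.3]
width: -0.0
grasp_force: 7.3
clock: 6.75
tool_pos: [554.8, -169.8, 14.0]
ee_rot: [-3.139, 0.017, 0.094]
ft_force: [-18.0, -5.0, 15.4]
width: -0.1
grasp_force: 9.4
```

The arm is stopped with about 18 N. I'll back off, rise, and check visually that the tray is home.

```bash
python3 -m pendant '[[-0.02,-0.002,0,0,0,0,0],[-0.04,-0.004,0,0,0,0,0],[-0.05,-0.004,0.04,0,0,0,0],[-0.05,-0.004,0.09,0,0,0,0.0],[-0.04,-0.004,0.14,0,0,0,0.02],[0.0,0,0.18,0,0,0,0.08],[0.0,0,0.20,0,0,0,0.08],[0.0,0,0.20,0,0,0,0.08]]'
python3 - <<'E'
from h import *
s=wsnap('w2'); T=snap('top','top2')
a=cv2.imread('pics/w2.png'); b=cv2.imread('pics/top2.png')[130:230,345:425]
cv2.imwrite('pics/both.png',np.hstack([cv2.resize(a,(480,300))[:, :],cv2.resize(b,(240,300),interpolation=cv2.INTER_CUBIC)]))
E
```

```text
clock: 7.55
tool_pos: [568.0, -170.3, 220.6]
ee_rot: [3.136, -0.013, 0.093]
ft_force: [-0.5, -0.9, 0.4]
width: 58.0
grasp_force: 0.0
```

View pics/both.png

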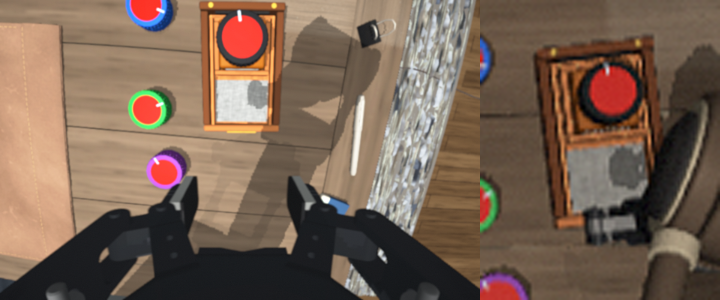

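The tray is home: its panel is flush with the housing front and the well is against the back. The red disc is at about (323,48) in wrist pixels, and I'll measure it precisely.

Run:
```python
from h import *
for n,r in(('w2',(270,0,380,110)),('top2',(370,140,425,190))):
    s=pickle.load(open(n+'.pkl','rb')); a=np.asarray(s['pixels']).astype(int)
    m=((a[...,2]>120)&(a[...,1]<70)&(a[...,0]<80)).astype(np.uint8); k=np.zeros_like(m); k[r[1]:r[3],r[0]:r[2]]=1; m*=k
    c=max(cv2.findContours(m,0,2)[0],key=cv2.contourArea); (u,v),R=cv2.minEnclosingCircle(cv2.convexHull(c))
    print(n,u,v,R,ray(s,(u,v),100), ray(s,(u+R,v),100)-ray(s,(u,v),100))
s=pickle.load(open('w2.pkl','rb')); print('mark',ray(s,(319,20),100))
print(arm.read_state()['tool_pos'],arm.read_state()['q'])
```

```text
w2 322.5 48.57143020629883 29.162296295166016 [ 683.00290688 -159.82343578  100.        ] [  2.22345974 -22.89447767   0.        ]
top2 388.8529357910156 159.6764678955078 7.971175193786621 [ 682.7237199  -160.55741138  100.        ] [ -0.54590296 -21.21504337   0.        ]
mark [ 703.68954146 -155.17400479  100.        ]
[ 562.93434058 -169.11332436  214.74539409] [-3.66143304e-01  2.52068341e-01  1.74071455e+00  4.71787527e-04
  1.14667396e+00  1.11215274e+00]
```

Run:
```python
from h import *
T=pickle.load(open('top1.pkl','rb'));S=pickle.load(open('scene1.pkl','rb'))
b=ray(S,(497,243),8); print('base',b,ray(T,(425,98),8))
print('cam top',-cv2.Rodrigues(np.array(T['rvec'],float))[0].T@np.array(T['tvec'],float).ravel())
th=np.linspace(0,2*np.pi,60)
for z in(300,350,400,450):
  for r in(150,200):
    P=np.c_[b[0]+r*np.cos(th),b[1]+r*np.sin(th),0*th+z]
    s,t=proj(S,P),proj(T,P); print(z,r,'scene',s.min(0).round(),s.max(0).round(),'top',t.min(0).round(),t.max(0).round())
```

```text
base [ 877.97878496 -297.37212133    8.        ] [ 875.91942131 -289.97101538    8.        ]
cam top [ 541.95437995   11.850794   1104.24681563]
300 150 scene [447. 107.] [616. 148.] top [394.  -8.] [530. 124.]
300 200 scene [423. 102.] [652. 158.] top [372. -29.] [553. 147.]
350 150 scene [450.  86.] [625. 119.] top [399. -22.] [543. 118.]
350 200 scene [426.  82.] [663. 127.] top [374. -44.] [567. 143.]
400 150 scene [454.  63.] [636.  87.] top [404. -37.] [557. 111.]
400 200 scene [428.  60.] [676.  94.] top [378. -60.] [582. 138.]
450 150 scene [457.  39.] [647.  53.] top [409. -54.] [574. 104.]
450 200 scene [431.  37.] [690.  57.] top [382. -79.] [600. 132.]
```

```bash
python3 -m pendant '[[0,0,-0.045,0,0,-4,0.085],[0,0,-0.09,0,0,-8,0.085],[0.04,0.003,-0.09,0,0,-14,0.085],[0.08,0.006,-0.09,0,0,-20,0.085],[0.105,0.008,-0.09,0,0,-20,0.085],[0.12,0.009,-0.09,0,0,-20,0.085],[0.1205,0.009,-0.09,0,0,-20,0.085],[0.1205,0.009,-0.09,0,0,-20,0.085],[0.1205,0.009,-0.09,0,0,-20,0.085]]'
python3 - <<'E'
from h import *
s=wsnap('w3'); T=snap('top','top3'); st=arm.read_state(); print(st['q'],st['tool_pos'])
a=cv2.imread('pics/w3.png')
p=proj(s,[[683.5,-160,100],[683.5,-160,70]]);print(p)
E
```

```text
clock: 8.55
tool_pos: [680.6, -160.1, 122.7]
ee_rot: [3.142, 0.004, -0.258]
ft_force: [-0.2, 0.9, 0.2]
width: 85.2
grasp_force: 0.0
[-2.93257651e-01  5.54538250e-01  1.51293816e+00 -7.43750733e-05
  1.07572067e+00  1.53513613e+00] [ 681.36793078 -160.33031888  123.73982949]
[[321.67833125 226.70738379]
 [321.83738914 210.09333566]]
```

View pics/w3.png

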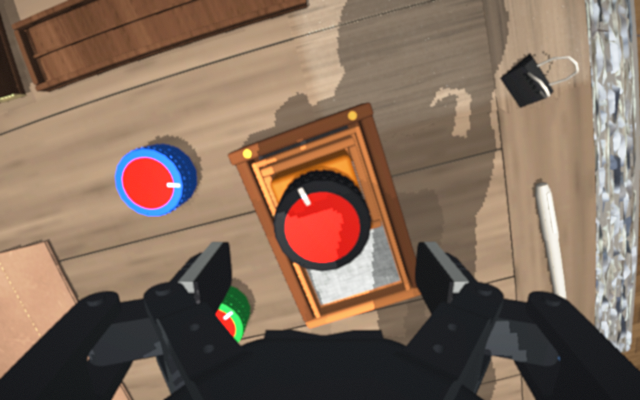

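The disc sits at (323,227) between the open fingers, within 1–2 px of the prediction, so I'll descend and grip.

```bash
python3 -m pendant '[[0.002,0,-0.02,0,0,0,0.085],[0.002,0,-0.04,0,0,0,0.085],[0.002,0,-0.055,0,0,0,0.085],[0.002,0,-0.059,0,0,0,0.085],[0.002,0,-0.059,0,0,0,0.085],[0.002,0,-0.059,0,0,0,0.07],[0.002,0,-0.059,0,0,0,0.06],[0.002,0,-0.059,0,0,0,0.05],[0.002,0,-0.059,0,0,0,0.045],[0.002,0,-0.059,0,0,0,0.045],[0.002,0,-0.059,0,0,0,0.045]]' 70
```

```text
clock: 9.75
tool_pos: [685.8, -160.7, 66.9]
ee_rot: [3.141, -0.003, -0.257]
ft_force: [-0.2, -0.6, 5.8]
width: 54.3
grasp_force: 73.6
```

```bash
python3 -m pendant '[[0,0,0,0,0,5,0.045],[0,0,0,0,0,10,0.045],[0,0,0,0,0,15,0.045],[0,0,0,0,0,20,0.045],[0,0,0,0,0,25,0.045],[0,0,0,0,0,30,0.045],[0,0,0,0,0,34,0.045],[0,0,0,0,0,34,0.045]]'
python3 - <<'E'
from h import *
print(arm.read_state()['moment']); snap('top','top4')
E
```

```text
clock: 10.55
tool_pos: [686.5, -159.8, 67.5]
ee_rot: [3.141, -0.003, 0.338]
ft_force: [-0.6, 1.4, 7.6]
width: 54.6
grasp_force: 74.1
[0.22078592 0.04494295 0.11711432]
```

```bash
python3 -m pendant '[[0,0,0,0,0,5,0.045],[0,0,0,0,0,10,0.045],[0,0,0,0,0,15,0.045],[0,0,0,0,0,20,0.045],[0,0,0,0,0,25,0.045],[0,0,0,0,0,30,0.045],[0,0,0,0,0,35,0.045],[0,0,0,0,0,38,0.045],[0,0,0,0,0,38,0.045],[0,0,0,0,0,38,0.045]]'
python3 - <<'E'
from h import *
print(arm.read_state()['moment']); snap('top','top4'); snap('scene','scene4')
w=wsnap('w4')
a=cv2.resize(cv2.imread('pics/scene4.png')[170:260,310:450],None,fx=4,fy=4); b=cv2.resize(cv2.imread('pics/w4.png'),(560,350)); cv2.imwrite('pics/c4.png',np.vstack([a,b])[:600])
E
```

```text
clock: 11.6
tool_pos: [686.0, -158.3, 69.3]
ee_rot: [3.142, -0.003, 0.999]
ft_force: [-4.2, 6.0, 15.2]
width: 54.5
grasp_force: 74.9
[ 0.83829953  0.75481055 -0.06630481]
```

View pics/c4.png

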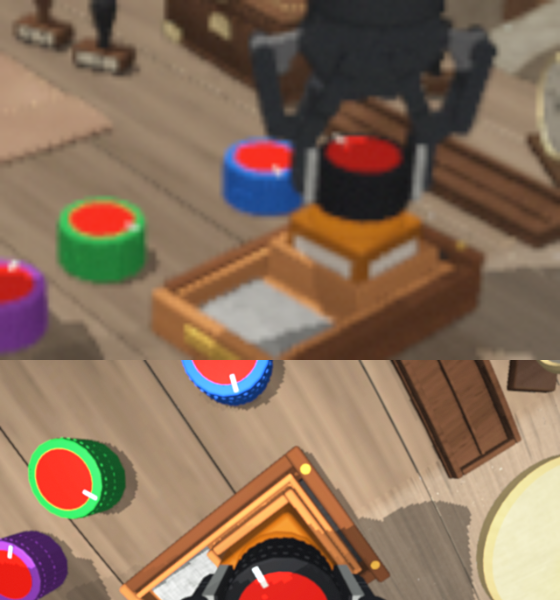

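The cap has turned with the gripper. Torque is gone and the upward seal force has appeared (15 N, about 2 mm of rise). I'll check the index angle for slip.

Run:
```python
from h import *
for n in('w2','w3','w4'):
    s=pickle.load(open(n+'.pkl','rb')); a=np.asarray(s['pixels']).astype(int); z=100 if n!='w4' else 103
    c=proj(s,[[685,-159.5,z]])[0].astype(int); k=np.zeros(a.shape[:2],bool); k[max(0,c[1]-60):c[1]+60,c[0]-60:c[0]+60]=1
    red=((a[...,2]>110)&(a[...,1]<80)&k).astype(np.uint8); cc=max(cv2.findContours(red,0,2)[0],key=cv2.contourArea);(u,v),r=cv2.minEnclosingCircle(cv2.convexHull(cc))
    w=(a.min(2)>140)&k; ys,xs=np.nonzero(w); q=np.hypot(xs-u,ys-v)<r*1.15; m=(xs[q].mean(),ys[q].mean())
    A,B=ray(s,(u,v),z),ray(s,m,z); d=B-A; print(n,(u,v,r),m,q.sum(),A,np.hypot(d[0],d[1]),np.degrees(np.arctan2(d[1],d[0])))
```

```text
w2 (322.76300048828125, 48.70779037475586, 29.37760353088379) (np.float64(319.1969696969697), np.float64(21.984848484848484)) 66 [ 682.92118462 -160.03916934  100.        ] 19.87903329291446 13.326100488963645
w3 (321.5, 226.55262756347656, 38.25310134887695) (np.float64(304.302752293578), np.float64(198.37614678899084)) 109 [ 683.61550372 -159.92673698  100.        ] 18.9921209994595 14.960454204387563
w4 (323.0, 289.0, 53.460365295410156) (np.float64(296.7224880382775), np.float64(247.67464114832535)) 209 [ 684.88539094 -159.61692484  103.        ] 20.338256939401326 86.48392446809137
```

```bash
python3 -m pendant '[[0,0,0.002,0,0,0,0.045],[0,0,0.004,0,0,0,0.045],[0,0,0.007,0,0,0,0.045],[0,0,0.011,0,0,0,0.045],[0,0,0.015,0,0,0,0.045],[0,0,0.02,0,0,0,0.045],[0,0,0.025,0,0,0,0.045],[0,0,0.03,0,0,0,0.045],[0,0,0.033,0,0,0,0.045],[0,0,0.033,0,0,0,0.045],[0,0,0.033,0,0,0,0.045],[0,0,0.033,0,0,0,0.045]]'
python3 - <<'E'
from h import *
print(arm.read_state()); s=snap('scene','scene5'); a=cv2.resize(s['pixels'][170:270,310:450],None,fx=5,fy=5); cv2.imwrite('pics/c5.png',a)
E
```

```text
clock: 12.95
tool_pos: [684.5, -160.2, 97.9]
ee_rot: [-3.141, 0.0, 1.0]
ft_force: [0.4, 0.1, -0.4]
width: 54.6
grasp_force: 73.8
{'clock': 12.95, 'q': array([-2.91799597e-01,  5.88764251e-01,  1.51706153e+00, -4.46437933e-05,
        1.03643522e+00,  2.79468708e-01]), 'qvel': array([-0.00022365,  0.00263976,  0.00086859, -0.00076615, -0.00076943,
       -0.0004156 ]), 'joint_efforts': array([-1.93984079e-02, -5.10687661e+01, -2.55565649e+01, -2.68599790e-03,
       -4.25501115e-03, -8.86424544e-06]), 'tool_pos': array([ 684.46191118, -160.18707369,   97.9483048 ]), 'ee_rot': array([-3.14096083e+00,  2.21274761e-04,  9.99550841e-01]), 'ft_force': array([ 0.42857894,  0.12006506, -0.35851402]), 'moment': array([ 0.01978293, -0.01030881,  0.01604198]), 'grasp_force': 73.83780039846897, 'width': 54.61142455817731}
```

View pics/c5.png

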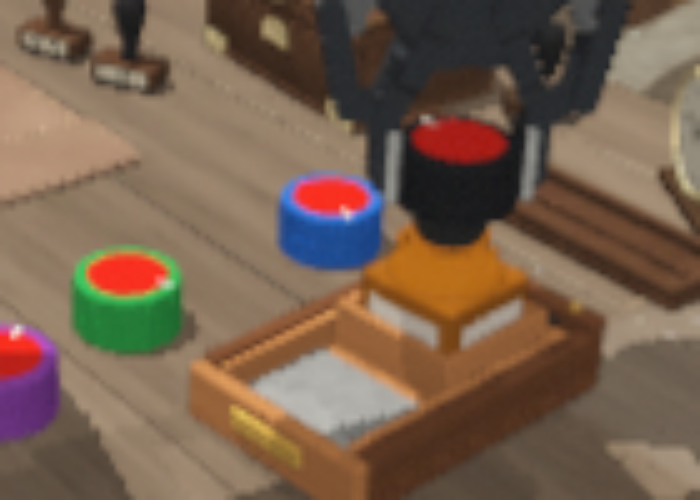

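The cap is held level and lifted about 31 mm, and the jar is seated with the tray home. The wrist reading matches the cap's weight alone, so I'm handing in.

```bash
python3 -c "
from rig import arm
print(arm.job_done())"
```

```text
the job is handed in; nothing more can be done
None
```

I handed the job in at about 13 s of the 54 s allowed, with no verdict returned: the tray is home, the cap came free after turning about 80°, and the gripper holds it level roughly 19 mm clear above the jar's mouth, with the jar still in its well.

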